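Close the bench caliper on a turned fan hub

ROBOT

A 6-joint arm with a two-finger parallel gripper is mounted at the origin on the work surface. World frame = base frame: x ahead of the robot, y to its left, z up, the work surface at z = 0. Lengths are in m, angles in rad, forces in N, time in s.
With the tool pointing down it reaches from about 0.275 to 0.75 m from the base axis. Payload 10.2 kg.
Tool frame: the origin (TCP) lies at the very end of the fingers, on their centre line; the grasp point (between the pads) lies 19 mm behind it; z points along the fingers, y is the line along which they close (so a half turn about z gives the same grasp; the last joint's range is limited). The gripper opens to 85 mm and grips with 20 to 120 N. Pads are 22 mm wide; open, the fingers measure 114 mm over their backs; the gripper's body (76 mm by 85 mm) begins 54 mm behind the grasp point. The pads swing forward as they close: fully open they stand 13 mm farther back than shut.
Start: joints at [0.927, 0.313, 1.498, -0, 1.331, -0.223], TCP at [0.214, 0.479, 0.231] pointing down, gripper open.
Joint ranges: [-2.94, 2.94], [-0.97, 2.17], [0.19, 2.56], [-1.23, 4.37], [0.02, 3.11], [-2.88, 2.88]. Speed limits (rad/s): [2.39, 2.39, 3.01, 3.14, 3.14, 3.14].

INTERFACE

Orientations are given as a 3x3 rotation matrix whose columns are the frame's x, y, z axes.
In Python, from station import observe, get_image, sign_off, spot_in, cut_out gives the robot as it stands.
- The arm moves only by the tool send_rows, never from a script. Its arguments are lists of equal length, an entry for each row: "grip": the finger opening in mm, from 0 to 85.4; "delta_pos": the shift along the world's x, y, z in mm, a list of three; "spin": the turn about the world's z in degrees. In form: {"grip": [grip, ...], "delta_pos": [[dx, dy, dz], ...], "spin": [spin, ...]}. A call has 1 to 8 rows; each row is the pose to reach, as a shift and turn from the pose commanded when the call began; what a row does not reach only later rows make up. A row lasts 1/8 s, in which the tool goes at most 62.5 mm and 10.7 degrees, less where a joint would pass 70% of its speed; a pose out of reach is approached as far as the arm can. A call with a gripper value outside its range is refused whole. The fingers move at their own pace and stop on an object; "squeeze" is the grip in N (left out, the last holds). Time passes only in rows, so rows that repeat a pose let the fingers close. It gives the time, the measured TCP pose, the force, the opening and the grip force at its end, in the units of the state.
- observe(): the state, without advancing time (a new reading comes with each control period).
- get_image(name): name is "scene" or "side" or "wrist"; returns a dict with "image" (400x640x3 uint8, red, green, blue), "depth" (400x640 float32, m along the optical axis (not along the pixel's ray), 0 where there is no reading), "fovy" (degrees; the focal length in pixels is half the picture's height over the tangent of half this angle, whatever the lens; pixels are square), "cx", "cy" (the principal point, pixels), "pose" (4x4, takes a point from camera to world coordinates). Camera axes: x right, y up, looking along -z (the intrinsics and any distortion apply to the point x, -y, -z); pixel columns grow to the right and rows downward; lengths in m; the calibration is good to about 2 mm. A picture is of the moment at which its call begins.
- sign_off(): hands the job in; it is judged then, once.
Trained networks look in a picture, given as the dict that the camera call returned (one of the last four; its "shot" number tells which), for a name from the list of things; names that differ only in an ending like _2 or _b are one class to them, and where a whole thing is asked for, a point or a joint stands for the part that bears it (a point fixed in the world has none). Each returns a list of dicts, best first, with "conf" (0 to 1); they miss things now and then, are a little off and sometimes report something else, mostly with a low value. They report only what shows in the picture. A call takes as long as a camera call. They do not tell look-alikes from the thing itself.
- spot_in(name, picture): "pixel" ([column, row] in pixels, amid what is visible of it).
- cut_out(name, picture): "region" (400x640 bool, what is visible of it) and "pixel" ([column, row] in pixels, amid what is visible of it).
The state is a dict: "clock": time; "joints": joint angles; "dq": joint speeds; "tau": joint torques, N m; "tcp_pos": TCP position; "tcp_rot": TCP orientation; "wrist_force": force on the tool from outside, world axes, zero at the start; "wrist_torque": the same for the moment, N m; "finger_gap": finger opening in m; "gripper_force": force on a finger pad.
Only numpy, scipy, OpenCV 4.12 (cv2) and the standard library are available. Lean on these libraries where they do the work, as an engineer would, in place of code of your own. Each camera call takes 0.05 s, during which the arm holds its last target. There are 200 camera calls.

TASK

Stand the turned hub (the aluminium part with the thick foot and thinner neck) upright on the bench, foot down, between the open jaws of the bench caliper, set down gently and let go of. Then slide the caliper shut by its upright ribbed thumb fin until both jaws bear on the hub's foot and the fin's spring gives by more than half of its travel, hold that light squeeze for a moment, and let go, leaving the jaws shut on the upright hub. Do not squeeze hard, and leave the other loose parts and tools where they are.

Things in the scene. Friction and masses are not known exactly. Their poses are not given: they have to be found in the camera images.
- hub: Loose turned aluminium fan hub, about 0.3 kg, 100 mm tall, standing upright: a foot 50 mm in diameter and 36 mm high, above it a plain neck 28 mm in diameter up to the top. Origin: centre of its underside; z up along its axis.
- caliper: Large steel caliper lying flat, fixed to the bench. Origin: on the bench below the middle of the fixed jaw's measuring face. +y: direction in which the sliding jaw opens, square to the faces; the hub belongs on the +y side. Beam along y, 345 mm long, 22 wide, centre line x = +57 mm, top 20 mm high. The bench between the jaws is free for x below 36 mm; the hub's centre belongs near x = -5 mm.
- jaw_face (a point): Middle of the sliding jaw's measuring face (axes as caliper; it faces -y to the fixed jaw), 16 mm above the bench. Both jaw blades reach from the beam to x = -45 mm in the caliper's frame and are 8 to 24 mm above the bench.
- jaw (a joint): Opening of the caliper: distance between the two measuring faces in m, 0 shut to 0.13; it slides stiffly (about 1 N friction) and stays where it is left.
- thumb (a joint): Spring travel of the thumb block, in m: 0 when free, growing as the fin is pushed towards the fixed jaw (caliper -y) while the jaw is stopped, 0.014 at its end stop. The spring gives 0.7 N per mm.
- fin (a point): Centre of the top of the upright ribbed thumb fin, 64 mm above the bench. Bare metal with black ribs, 24 mm along the caliper's x, 12 mm thick along its y, 24 to 64 mm high; pinch it across its thickness or push it. It stands on the spring-loaded thumb block, 109 mm in +y from the sliding jaw's face when free; the carriage before it is 31 mm high.
- sleeve: Loose plain aluminium sleeve (tube) standing upright, 42 mm outside and 26 mm inside diameter, 85 mm tall, no foot. Not to be disturbed. Origin: centre of its underside.
- bearing: Loose flat steel bearing ring, 70 mm across, 18 mm high. Not to be disturbed. Origin: centre of its underside.
- screwdriver: Loose screwdriver with a yellow handle, lying on the bench. Not to be disturbed. Its own x points from handle to tip.
- wrench: Loose steel wrench lying on the bench. Not to be disturbed. Its own x runs along it.
- table: The bench with its dark top, surface at z = 0.
Mind the look-alikes: they are no part of the job. Leave any green look-alike of the hub alone.

How it is judged:
By the outcome, as a careful person would: the job done as asked, in the order asked, and still so for the second after the job is handed in, with the robot touching nothing.
It also fails if it takes over 61 s, if anything falls off the work surface, if the arm or the gripper's body presses on something with over 40 N, if the wrist force passes 120 N, or if a joint passes its speed limit or range.

## Working session

There is one attempt and no reset: what is moved stays moved. The work goes in short steps, Python scripts to look and compute and a tool call to move; the robot and the scene stay as the last step left them, time stands still between calls to the robot, and variables do not carry over. Pictures are saved under pics/ and viewed, at most 10 in all, crops included, and the job is handed in when it is done.

Besides the shell and the picture viewer there is one more tool, called after ">>>" by a JSON object that holds its "name" and its "arguments", one argument or row to a line. send_rows: Moves the arm, as the interface text tells. Its arguments: {"type":"object","properties":{"grip":{"type":"array"},"delta_pos":{"type":"array"},"spin":{"type":"array"},"squeeze":{"type":"number"}},"required":["grip","delta_pos","spin"]}

```bash
mkdir -p pics; cat > h.py <<'E'
import numpy as np, cv2
from station import observe, get_image, sign_off, spot_in, cut_out
def cloud(p):
    d=p["depth"];H,W=d.shape;f=H/2/np.tan(np.radians(p["fovy"])/2)
    v,u=np.mgrid[:H,:W];X=np.stack([(u-p["cx"])/f*d,-(v-p["cy"])/f*d,-d],-1)
    T=p["pose"];return X@T[:3,:3].T+T[:3,3]
def save(p,n): cv2.imwrite(f"pics/{n}.png",p["image"][...,::-1])
E
python3 - <<'E'
from h import *
for c in ["scene","side"]:
    p=get_image(c);save(p,c+"0");P=cloud(p)
    print(c,p["pose"].round(3).tolist(),p["fovy"],[k for k in p])
    for n in ["hub","caliper","jaw_face","fin","sleeve","bearing","screwdriver","wrench"]:
        for r in cut_out(n,p)[:3]:
            m=r["region"]&(p["depth"]>0);q=P[m]
            if len(q): print(n,round(r["conf"],2),np.round(r["pixel"]),m.sum(),np.median(q,0).round(3),np.percentile(q,2,0).round(3),np.percentile(q,98,0).round(3),np.median(p["image"][m],0))
    for n in ["jaw_face","fin"]:
        for r in spot_in(n,p)[:2]:
            u,v=np.round(r["pixel"]).astype(int);print("spot",n,r["conf"],u,v,P[v,u].round(3))
E
```

```text
scene [[0.001, -0.8, 0.6, 1.102], [1.0, -0.01, -0.014, 0.01], [0.017, 0.6, 0.8, 0.846], [0.0, 0.0, 0.0, 1.0]] 53.566949386640275 ['image', 'depth', 'fovy', 'cx', 'cy', 'pose', 'shot']
hub 0.79 [248. 208.] 556 [ 0.544 -0.151  0.035] [ 0.518 -0.176 -0.   ] [ 0.557 -0.131  0.1  ] [ 48. 128.  63.]
hub 0.7 [239. 176.] 449 [ 0.454 -0.184  0.043] [ 0.405 -0.208 -0.001] [ 0.469 -0.162  0.1  ] [161. 167. 159.]
hub 0.67 [243. 149.] 477 [ 0.362 -0.174  0.036] [ 0.299 -0.202 -0.001] [ 0.376 -0.154  0.099] [ 48. 126.  63.]
caliper 0.78 [376. 210.] 1930 [0.531 0.174 0.022] [0.424 0.012 0.003] [0.582 0.334 0.059] [192. 196. 203.]
jaw_face 0.9 [386. 213.] 957 [0.542 0.189 0.024] [0.438 0.148 0.   ] [0.568 0.262 0.063] [157. 170. 159.]
fin 0.78 [406. 215.] 191 [0.558 0.251 0.025] [ 0.514  0.24  -0.   ] [0.568 0.265 0.064] [184. 182. 180.]
sleeve 0.88 [169. 197.] 521 [ 0.527 -0.342  0.062] [ 0.499 -0.363  0.004] [ 0.535 -0.327  0.085] [155. 154. 146.]
bearing 0.8 [220. 255.] 619 [ 0.652 -0.208  0.016] [ 0.618 -0.241 -0.002] [ 0.683 -0.177  0.019] [201. 206. 216.]
screwdriver 0.92 [135. 256.] 568 [ 0.6
[... 1352 characters left out ...]
0.76 [391. 328.] 560 [ 0.506 -0.355  0.064] [ 0.492 -0.372  0.004] [ 0.531 -0.333  0.086] [135.5 135.  130. ]
bearing 0.33 [391. 330.] 546 [ 0.506 -0.357  0.063] [ 0.492 -0.372  0.007] [ 0.529 -0.336  0.086] [135. 135. 129.]
screwdriver 0.65 [462. 335.] 563 [ 0.653 -0.421  0.021] [ 0.634 -0.469  0.003] [ 0.677 -0.357  0.026] [255. 234.   1.]
wrench 0.87 [262. 115.] 296 [0.551 0.452 0.003] [ 0.459  0.436 -0.005] [0.629 0.473 0.009] [204.  207.  214.5]
wrench 0.2 [393. 328.] 535 [ 0.506 -0.357  0.062] [ 0.492 -0.372  0.006] [ 0.528 -0.336  0.086] [135. 135. 129.]
spot jaw_face 0.59 290 175 [0.508 0.162 0.025]
spot fin 0.48 290 147 [0.547 0.245 0.043]
spot fin 0.4 406 259 [ 0.658 -0.2    0.002]
```

```bash
ls pics
```

```text
scene0.png
side0.png
```

```bash
python3 - <<'E'
import cv2
a=cv2.imread("pics/scene0.png")[120:290,100:520];b=cv2.imread("pics/side0.png")[90:340,200:450]
cv2.imwrite("pics/a.png",cv2.resize(a,None,fx=1.9,fy=1.9,interpolation=3))
cv2.imwrite("pics/b.png",cv2.resize(b,None,fx=2.4,fy=2.4,interpolation=3))
E
```

```text
(no output)
```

View pics/a.png

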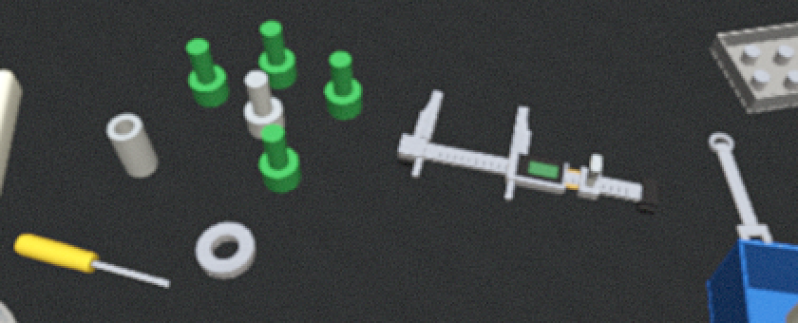

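View pics/b.png

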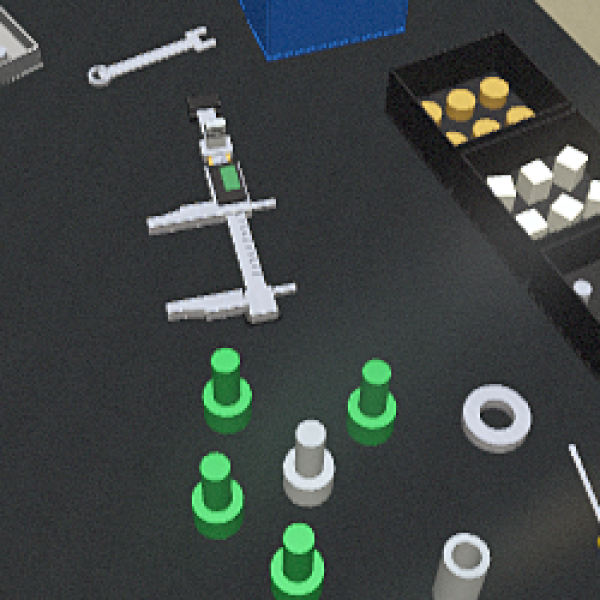

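```bash
cat >> h.py <<'E'
def tops(p,lo,hi,box):
    P=cloud(p);m=(P[...,2]>lo)&(P[...,2]<hi)&(p["depth"]>0)
    for i,(a,b) in enumerate(box): m&=(P[...,i]>a)&(P[...,i]<b)
    n,l,s,c=cv2.connectedComponentsWithStats(m.astype(np.uint8))
    for k in range(1,n):
        if s[k,4]>12:
            q=P[l==k];im=p["image"][l==k]
            e,r=cv2.minEnclosingCircle((q[:,:2]*1000).astype(np.float32))
            print(s[k,4],q.mean(0).round(4),np.round(e,1),round(r,1),np.median(im,0))
E
python3 - <<'E'
from h import *
for c in ["scene","side"]:
    p=get_image(c);print(c);tops(p,.092,.106,[(.25,.65),(-.3,0)])
    tops(p,.056,.07,[(.45,.65),(.1,.35)])
    P=cloud(p);q=P[(P[...,2]>.013)&(P[...,2]<.028)&(P[...,0]>.38)&(P[...,0]<.65)&(P[...,1]>-.02)&(P[...,1]<.36)]
    g=np.zeros((100,130),int);np.add.at(g,(((q[:,0]-.40)/.003).astype(int),((q[:,1]+.02)/.003).astype(int)),1)
    for i in range(0,64): print("%.3f"%(.40+.003*i),"".join(".#"[int(x>0)] for x in g[i]))
o=observe();print(o["tcp_rot"].round(3).tolist(),o["tcp_pos"])
E
```

```text
scene
84 [ 0.3534 -0.177   0.0972] [ 350.9 -177.6] 14.9 [ 78.  207.  106.5]
83 [ 0.3888 -0.2727  0.0977] [ 387.2 -271.9] 15.0 [ 80. 209. 108.]
85 [ 0.4091 -0.0777  0.0976] [408.  -77.8] 15.8 [ 80. 209. 108.]
87 [ 0.4466 -0.1856  0.0978] [ 445.8 -186.6] 14.5 [216. 223. 228.]
105 [ 0.5344 -0.1547  0.0979] [ 533. -155.] 14.4 [ 83. 210. 111.]
50 [0.5508 0.2544 0.0614] [549.3 255.6] 13.0 [209.5 217.5 222.5]
0.400 ........................###.......................................................................................................
0.403 .......................####.......................................................................................................
0.406 ........................###.......................................................................................................
0.409 .......................##.#.......................................................................................................
0.412 .......................###........................................................................................................
0.415 ...
[... 16644 characters left out ...]
.................................###.#..............
0.580 ...............................................................................................................###....#...........
0.583 .................................................................................................................#.#.##...........
0.586 ..................................................................................................................................
0.589 ..................................................................................................................................
[[-0.913, 0.408, -0.0], [0.408, 0.913, -0.0], [0.0, -0.0, -1.0]] [0.21445346 0.47920108 0.23128231]
```

>>> {"name": "send_rows", "arguments": {
  "grip": [70,70,70,70,70,70,70,70],
  "delta_pos": [
    [25,-45,10],
    [50,-95,20],
    [75,-145,40],
    [105,-195,50],
    [130,-250,50],
    [160,-305,50],
    [185,-350,50],
    [185,-350,50]
  ],
  "spin": [0,0,0,0,0,0,0,0]
}}

```text
clock: 2.2
tcp_pos: [0.4006, 0.1268, 0.2812]
tcp_rot: [[-0.911, 0.413, -0.0], [0.413, 0.911, -0.0], [0.0, -0.0, -1.0]]
wrist_force: [-0.9, 0.9, -0.2]
finger_gap: 0.0703
gripper_force: 0.0
```

```bash
python3 - <<'E'
from h import *
p=get_image("wrist");save(p,"w1");print(p["pose"].round(3).tolist(),p["fovy"],observe()["tcp_pos"])
tops(p,.056,.07,[(.45,.65),(.1,.35)])
E
```

```text
[[0.414, -0.878, -0.239, 0.34], [0.91, 0.4, 0.108, 0.155], [0.001, -0.262, 0.965, 0.423], [0.0, 0.0, 0.0, 1.0]] 68.22452869547236 [0.39980456 0.12831225 0.28122268]
207 [0.5456 0.2559 0.0622] [547.6 257.1] 14.0 [254. 255. 255.]
```

View pics/w1.png

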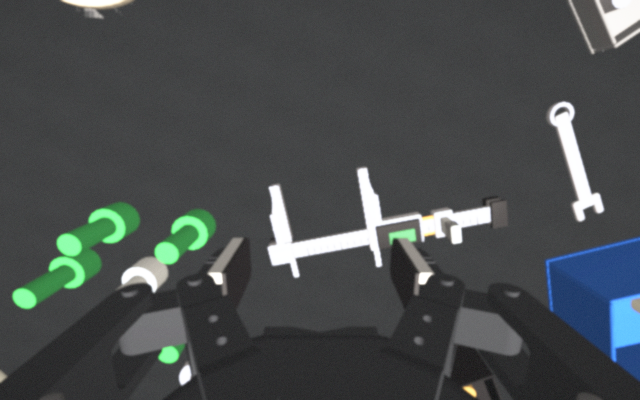

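```bash
cat > cal.py <<'E'
from h import *
def cal(p):
    P=cloud(p);k=(p["depth"]>0)&(P[...,2]>.019)&(P[...,2]<.03);q=P[k]
    th=14.*np.pi/180;ex=np.array([np.cos(th),-np.sin(th)]);ey=np.array([np.sin(th),np.cos(th)]);o=np.array([.4388,.0531])
    d=q[:,:2]-o;x=d@ex;y=d@ey
    for a in np.arange(-.05,.04,.01):
        m=(x>a)&(x<a+.01);f=y[m&(y<.04)&(y>-.05)];s=y[m&(y>.07)&(y<.16)]
        if len(f) and len(s):print(round(a+.005,3),"fixed max",np.percentile(f,[2,95,99]).round(4),"slide",np.percentile(s,[1,5,98]).round(4))
    m=(P[...,2]>.015)&(P[...,2]<.024)&(p["depth"]>0);d=P[m][:,:2]-o;x=d@ex;y=d@ey
    for b in np.arange(0.01,.1,.02):
        n=(y>b)&(y<b+.02)&(x>.03)&(x<.09)
        if n.sum():print("beam x at y",round(b+.01,3),np.percentile(x[n],[3,50,97]).round(4))
E
python3 - <<'E'
from cal import *
for c in ["scene","side","wrist"]: print(c);cal(get_image(c))
p=get_image("wrist");tops(p,.092,.106,[(.25,.65),(-.3,0)])
E
```

```text
scene
-0.045 fixed max [-0.0106 -0.0057 -0.0055] slide [0.1133 0.114  0.124 ]
-0.035 fixed max [-0.0111 -0.0005 -0.0004] slide [0.1129 0.1135 0.123 ]
-0.025 fixed max [-0.0109 -0.0019 -0.0017] slide [0.1136 0.1145 0.1241]
-0.015 fixed max [-0.0122  0.0003  0.0007] slide [0.1131 0.1138 0.1261]
-0.005 fixed max [-0.0133 -0.0002  0.0005] slide [0.1136 0.114  0.1321]
0.005 fixed max [-0.0198  0.0002  0.0006] slide [0.1132 0.114  0.1337]
0.015 fixed max [-0.0186 -0.0005 -0.    ] slide [0.1143 0.1148 0.1332]
0.025 fixed max [-0.019  -0.0004  0.0004] slide [0.1139 0.1147 0.1332]
0.035 fixed max [-0.019   0.0004  0.0011] slide [0.115  0.1154 0.1333]
beam x at y 0.02 [0.0506 0.0624 0.0725]
beam x at y 0.04 [0.0502 0.0614 0.0719]
beam x at y 0.06 [0.05   0.0619 0.0715]
beam x at y 0.08 [0.0494 0.0615 0.0711]
beam x at y 0.1 [0.0483 0.0609 0.0708]
side
-0.045 fixed max [-0.0104 -0.0062 -0.0061] slide [0.1085 0.1089 0.1187]
-0.035 fixed max [-0.0183 -0.0067 -0.0063] slide [0.1076 0.1084 0.1208]
-0.025 fixed max [-0.0184 -0.0054 -0.0044] slide [0.1065 0.1075 0.1203]
-0.015 fixed max [-0.0181 -0.0
[... 1015 characters left out ...]
144 0.1152 0.1348]
0.015 fixed max [-0.018   0.002   0.0023] slide [0.1148 0.1154 0.1349]
0.025 fixed max [-0.0176  0.0018  0.0023] slide [0.1149 0.1156 0.1349]
0.035 fixed max [-0.0178  0.0022  0.0025] slide [0.115  0.1165 0.1591]
beam x at y 0.02 [0.0482 0.0582 0.0694]
beam x at y 0.04 [0.0479 0.0578 0.0689]
beam x at y 0.06 [0.0475 0.0574 0.0687]
beam x at y 0.08 [0.0474 0.0573 0.068 ]
beam x at y 0.1 [0.047  0.0568 0.068 ]
504 [ 0.3488 -0.1734  0.0983] [ 348.8 -175.2] 14.7 [137. 254. 165.]
460 [ 0.4051 -0.0742  0.0985] [405.5 -75.9] 14.4 [140. 255. 169.]
466 [ 0.3846 -0.2685  0.0982] [ 386.1 -271.4] 15.5 [131. 254. 159.]
247 [ 0.5332 -0.1499  0.0988] [ 530.4 -153.8] 14.9 [134. 254. 161.]
```

>>> {"name": "send_rows", "arguments": {
  "grip": [70,70,70,70,70,70,70,70],
  "delta_pos": [
    [5,-50,0],
    [12,-105,-10],
    [20,-160,-20],
    [30,-215,-30],
    [38,-270,-45],
    [43,-314,-60],
    [43,-314,-80],
    [43,-314,-80]
  ],
  "spin": [0,0,0,0,0,0,0,0]
}}

```text
clock: 3.45
tcp_pos: [0.4422, -0.1837, 0.2003]
tcp_rot: [[-0.913, 0.408, -0.002], [0.407, 0.913, 0.002], [0.003, 0.001, -1.0]]
wrist_force: [0.3, 0.2, 0.3]
finger_gap: 0.0701
gripper_force: 0.0
```

```bash
python3 - <<'E'
from h import *
p=get_image("wrist");save(p,"w2");print(observe()["tcp_pos"])
tops(p,.092,.106,[(.25,.65),(-.3,0)])
tops(p,.03,.041,[(.41,.49),(-.23,-.14)])
E
```

```text
[ 0.44265918 -0.18383951  0.2014327 ]
1067 [ 0.3494 -0.1762  0.0991] [ 349.1 -176.4] 14.1 [130. 250. 152.]
1080 [ 0.4057 -0.0775  0.099 ] [406.1 -76.7] 14.0 [145. 253. 166.]
926 [ 0.3851 -0.2706  0.0988] [ 385.5 -272.1] 14.5 [110. 244. 133.]
831 [ 0.4421 -0.1847  0.0991] [ 442.9 -185. ] 14.1 [247. 250. 251.]
470 [ 0.5279 -0.1583  0.0987] [ 531.1 -153.9] 14.2 [109. 243. 131.]
817 [ 0.4353 -0.1812  0.0353] [ 442.9 -184.9] 24.9 [247. 249. 251.]
```

View pics/w2.png

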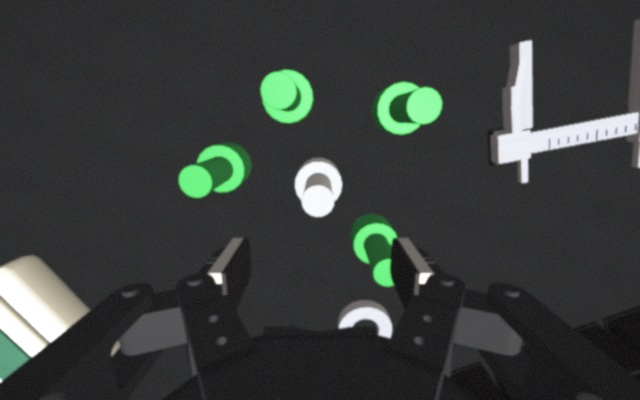

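>>> {"name": "send_rows", "arguments": {
  "grip": [55,55,55,55,28,20,20,20],
  "delta_pos": [
    [0,0,-50],
    [0,0,-100],
    [0,0,-135],
    [0,0,-143],
    [0,0,-143],
    [0,0,-143],
    [0,0,-143],
    [0,0,-143]
  ],
  "spin": [0,0,0,0,0,0,0,0],
  "squeeze": 30
}}

```text
clock: 4.5
tcp_pos: [0.4434, -0.1853, 0.0599]
tcp_rot: [[-0.913, 0.409, 0.003], [0.409, 0.913, -0.002], [-0.003, -0.0, -1.0]]
wrist_force: [0.5, 0.7, 8.1]
finger_gap: 0.0266
gripper_force: 31.8
```

>>> {"name": "send_rows", "arguments": {
  "grip": [20,20,20,20,20,20,20,20],
  "delta_pos": [
    [0,0,30],
    [0,0,75],
    [0,0,120],
    [0,30,130],
    [0,80,130],
    [0,130,130],
    [0,180,130],
    [0,230,130]
  ],
  "spin": [0,0,0,0,0,0,0,0]
}}

```text
clock: 5.5
tcp_pos: [0.4421, 0.0468, 0.1888]
tcp_rot: [[-0.913, 0.409, 0.001], [0.409, 0.913, -0.0], [-0.001, 0.0, -1.0]]
wrist_force: [1.2, -0.0, -2.6]
finger_gap: 0.0265
gripper_force: 31.3
```

>>> {"name": "send_rows", "arguments": {
  "grip": [20,20,20,20,20],
  "delta_pos": [
    [0,32,-20],
    [0,42,-60],
    [0,42,-85],
    [0,42,-85],
    [0,42,-85]
  ],
  "spin": [0,0,0,0,0]
}}

```text
clock: 6.12
tcp_pos: [0.4431, 0.087, 0.1045]
tcp_rot: [[-0.913, 0.409, 0.002], [0.409, 0.913, -0.0], [-0.002, 0.001, -1.0]]
wrist_force: [0.2, 0.3, -2.8]
finger_gap: 0.0266
gripper_force: 31.1
```

```bash
python3 - <<'E'
from cal import *
p=get_image("wrist");save(p,"w3");print(observe()["tcp_pos"]);cal(p)
for lo in (.07,.08): tops(p,lo,lo+.02,[(.3,.6),(.0,.18)])
p=get_image("scene");save(p,"s3")
E
```

```text
[0.44321009 0.0870045  0.10461261]
-0.045 fixed max [-0.0102  0.0007  0.0009] slide [0.1131 0.1133 0.1248]
-0.035 fixed max [-0.0106  0.001   0.0012] slide [0.1133 0.1135 0.125 ]
-0.025 fixed max [-0.0104  0.0011  0.0013] slide [0.1133 0.1135 0.1257]
-0.015 fixed max [-0.0124  0.0013  0.0015] slide [0.1136 0.1138 0.1283]
-0.005 fixed max [-0.018   0.0014  0.0016] slide [0.1138 0.114  0.1339]
0.005 fixed max [-0.0186 -0.0005  0.0011] slide [0.1139 0.1142 0.1344]
0.015 fixed max [-0.0186 -0.0034 -0.0025] slide [0.1142 0.1143 0.1346]
0.025 fixed max [-0.0192 -0.0152 -0.0138] slide [0.1142 0.1146 0.1346]
beam x at y 0.08 [0.0471 0.0533 0.0661]
beam x at y 0.1 [0.0469 0.0564 0.0678]
2296 [0.4307 0.0934 0.0801] [442.7  88.1] 25.0 [247. 249. 251.]
1501 [0.431  0.0917 0.0838] [441.4  88.5] 24.3 [246. 248. 250.]
```

View pics/w3.png

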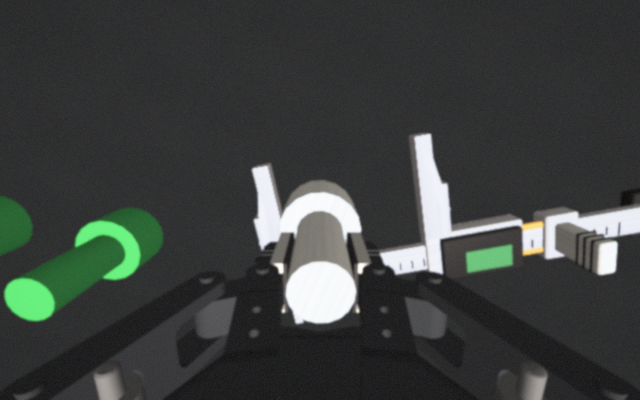

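>>> {"name": "send_rows", "arguments": {
  "grip": [20,20,20,20,20,20,20],
  "delta_pos": [
    [0,0,-12],
    [0,0,-24],
    [0,0,-34],
    [0,0,-40],
    [0,0,-42],
    [0,0,-43],
    [0,0,-43]
  ],
  "spin": [0,0,0,0,0,0,0]
}}

```text
clock: 7.1
tcp_pos: [0.4426, 0.0872, 0.0605]
tcp_rot: [[-0.913, 0.408, 0.0], [0.408, 0.913, -0.0], [-0.0, 0.0, -1.0]]
wrist_force: [-0.1, -0.1, -2.8]
finger_gap: 0.0267
gripper_force: 31.2
```

>>> {"name": "send_rows", "arguments": {
  "grip": [20,20,20,20],
  "delta_pos": [
    [0,0,-0.5],
    [0,0,-1],
    [0,0,-1],
    [0,0,-1]
  ],
  "spin": [0,0,0,0]
}}

```text
clock: 7.6
tcp_pos: [0.4428, 0.0871, 0.0599]
tcp_rot: [[-0.913, 0.408, 0.001], [0.408, 0.913, -0.0], [-0.001, 0.0, -1.0]]
wrist_force: [-1.7, -1.4, 5.1]
finger_gap: 0.0267
gripper_force: 32.1
```

>>> {"name": "send_rows", "arguments": {
  "grip": [30,36,45,55,55,55,55,55],
  "delta_pos": [
    [0,0,0],
    [0,0,0],
    [0,0,0],
    [0,0,5],
    [0,0,40],
    [0,0,90],
    [0,0,120],
    [0,0,120]
  ],
  "spin": [0,0,0,0,0,0,0,0],
  "squeeze": 20
}}

```text
clock: 8.6
tcp_pos: [0.4434, 0.0872, 0.1815]
tcp_rot: [[-0.913, 0.408, 0.005], [0.408, 0.913, -0.0], [-0.004, 0.002, -1.0]]
wrist_force: [0.0, 0.2, -0.4]
finger_gap: 0.0548
gripper_force: 0.0
```

```bash
python3 - <<'E'
from cal import *
p=get_image("wrist");print(observe()["tcp_pos"]);cal(p)
tops(p,.092,.106,[(.35,.55),(0,.2)])
tops(p,.03,.041,[(.40,.49),(.05,.13)])
tops(p,.055,.07,[(.45,.65),(.15,.35)])
P=cloud(p);m=(P[...,2]>.022)&(P[...,0]>.55)&(P[...,0]<.63)&(P[...,1]>.28)&(P[...,1]<.38);print(P[m].min(0),P[m].max(0))
E
```

```text
[0.44263314 0.08721901 0.17986995]
-0.045 fixed max [-0.0103  0.0008  0.0009] slide [0.1134 0.1136 0.125 ]
-0.035 fixed max [-0.0106  0.0009  0.0013] slide [0.1135 0.1137 0.1252]
-0.025 fixed max [-0.0105  0.0338  0.0389] slide [0.1136 0.1138 0.1257]
-0.015 fixed max [-0.0124  0.0014  0.0016] slide [0.1139 0.1141 0.1281]
-0.005 fixed max [-0.017   0.0013  0.0017] slide [0.114  0.1142 0.1341]
0.005 fixed max [-0.0187  0.0013  0.002 ] slide [0.114  0.1145 0.1347]
0.015 fixed max [-0.0184  0.0013  0.0021] slide [0.1142 0.1145 0.135 ]
0.025 fixed max [-0.0183  0.0017  0.0022] slide [0.1144 0.1149 0.1347]
0.035 fixed max [-0.0181  0.0017  0.0024] slide [0.1147 0.1158 0.159 ]
beam x at y 0.02 [0.0483 0.0582 0.0692]
beam x at y 0.04 [0.0479 0.0577 0.0689]
beam x at y 0.06 [0.0476 0.0573 0.0686]
beam x at y 0.08 [0.0473 0.057  0.0682]
beam x at y 0.1 [0.047  0.0565 0.0671]
976 [0.4414 0.0883 0.0991] [442.3  88. ] 14.0 [252. 253. 254.]
932 [0.4344 0.0917 0.0353] [442.3  88.1] 24.9 [252. 253. 254.]
444 [0.5455 0.2551 0.0619] [547.5 256.6] 13.9 [245. 245. 244.]
[0.55002173 0.31682573 0.02206991] [0.58572395 0.34586876 0.02771101]
```

>>> {"name": "send_rows", "arguments": {
  "grip": [55,30,0,0,0,0,0,0],
  "delta_pos": [
    [20,40,0],
    [42,80,0],
    [66,122,0],
    [90,166,0],
    [114,210,0],
    [114,210,-50],
    [114,210,-100],
    [114,210,-100]
  ],
  "spin": [2,5,8,10.7,10.7,10.7,10.7,10.7]
}}

```text
clock: 9.65
tcp_pos: [0.5539, 0.2964, 0.0747]
tcp_rot: [[-0.973, 0.232, -0.009], [0.232, 0.973, -0.003], [0.008, -0.005, -1.0]]
wrist_force: [-0.8, 0.1, -0.3]
finger_gap: 0.0004
gripper_force: 0.0
```

```bash
python3 - <<'E'
from h import *
o=observe();print(o["tcp_pos"],o["finger_gap"],o["tcp_rot"].round(3).tolist())
p=get_image("wrist");save(p,"w4");tops(p,.055,.07,[(.45,.65),(.15,.35)])
p=get_image("scene");cv2.imwrite("pics/s4.png",cv2.resize(p["image"][150:280,320:480,::-1],None,fx=4,fy=4,interpolation=3))
E
```

```text
[0.55393224 0.2964133  0.07472277] 0.00040285512003284285 [[-0.973, 0.232, -0.009], [0.232, 0.973, -0.003], [0.008, -0.005, -1.0]]
1012 [0.5457 0.2582 0.0622] [546.9 257. ] 14.0 [247. 249. 251.]
```

View pics/s4.png

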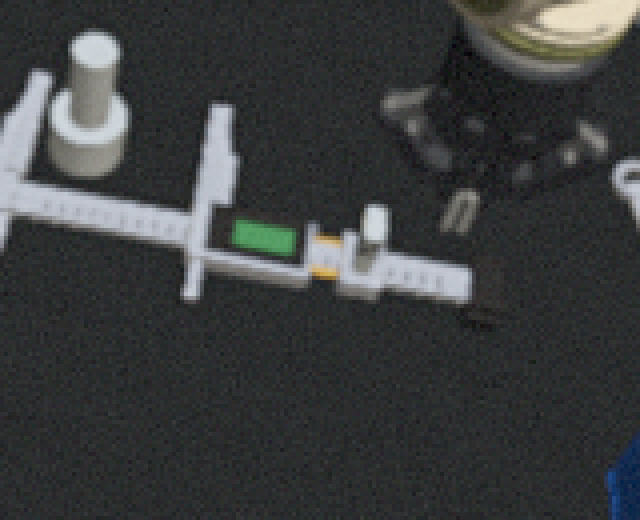

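View pics/w4.png

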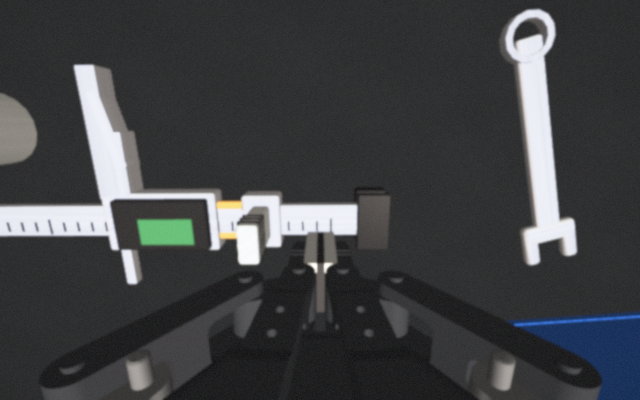

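>>> {"name": "send_rows", "arguments": {
  "grip": [0,0,0,0,0,0,0,0],
  "delta_pos": [
    [0,0,-25],
    [0,0,-37],
    [-1,-5,-37],
    [-2.5,-10.5,-37],
    [-3.5,-15,-37],
    [-5,-21,-37],
    [-6,-25.5,-37],
    [-7,-30,-37]
  ],
  "spin": [0,0,0,0,0,0,0,0]
}}

```text
clock: 10.75
tcp_pos: [0.5495, 0.267, 0.0425]
tcp_rot: [[-0.973, 0.232, 0.0], [0.232, 0.973, 0.0], [-0.0, 0.0, -1.0]]
wrist_force: [-0.2, 0.9, 1.9]
finger_gap: -0.0001
gripper_force: 0.6
```

>>> {"name": "send_rows", "arguments": {
  "grip": [0,0,0,0,0,0,0,0],
  "delta_pos": [
    [-1,-5,0],
    [-2.5,-11,0],
    [-4,-17,0],
    [-5.5,-23,0],
    [-7,-29,0],
    [-8,-34,0],
    [-9,-38,0],
    [-9,-38,0]
  ],
  "spin": [0,0,0,0,0,0,0,0]
}}

```text
clock: 11.75
tcp_pos: [0.5404, 0.2289, 0.0423]
tcp_rot: [[-0.973, 0.232, -0.0], [0.232, 0.973, -0.0], [0.0, -0.0, -1.0]]
wrist_force: [0.6, 1.1, 0.4]
finger_gap: -0.0
gripper_force: 0.2
```

```bash
python3 - <<'E'
from cal import *
p=get_image("wrist");print(observe()["tcp_pos"],observe()["wrist_force"]);cal(p)
tops(p,.055,.07,[(.45,.65),(.15,.35)])
tops(p,.092,.106,[(.35,.55),(0,.2)])
for c in ["scene","side"]:
  p=get_image(c);P=cloud(p);print(c); tops(p,.092,.106,[(.35,.55),(0,.15)]);tops(p,.054,.068,[(.45,.65),(.15,.25)])
  cv2.imwrite(f"pics/{c}5.png",cv2.resize(p["image"][90:280,220:480,::-1],None,fx=3,fy=3))
E
```

```text
[0.54038594 0.22909873 0.04226209] [-0.12569149  0.54847357  0.23454184]
0.015 fixed max [0.0357 0.0396 0.0397] slide [0.0703 0.0713 0.0893]
beam x at y 0.02 [0.0481 0.0578 0.0688]
beam x at y 0.04 [0.0478 0.0574 0.0686]
beam x at y 0.06 [0.0381 0.0568 0.0688]
beam x at y 0.08 [0.0306 0.0396 0.0883]
beam x at y 0.1 [0.0365 0.0376 0.0404]
1739 [0.5306 0.2218 0.0625] [534.9 224.3] 20.8 [111. 109. 103.]
396 [0.5195 0.1965 0.1018] [519.5 195. ] 5.1 [32. 32. 33.]
560 [0.5393 0.196  0.0997] [538.5 195.7] 4.9 [31.  31.5 32. ]
scene
88 [0.4462 0.0863 0.0982] [444.3  87.9] 15.6 [205. 213. 217.]
91 [0.5452 0.2178 0.0615] [542.4 222.1] 20.5 [113. 117. 113.]
side
85 [0.4414 0.081  0.0967] [441.9  81.4] 15.7 [216. 225. 231.]
59 [0.5359 0.2076 0.0604] [537.5 211.7] 17.2 [152. 157. 146.]
```

View pics/scene5.png

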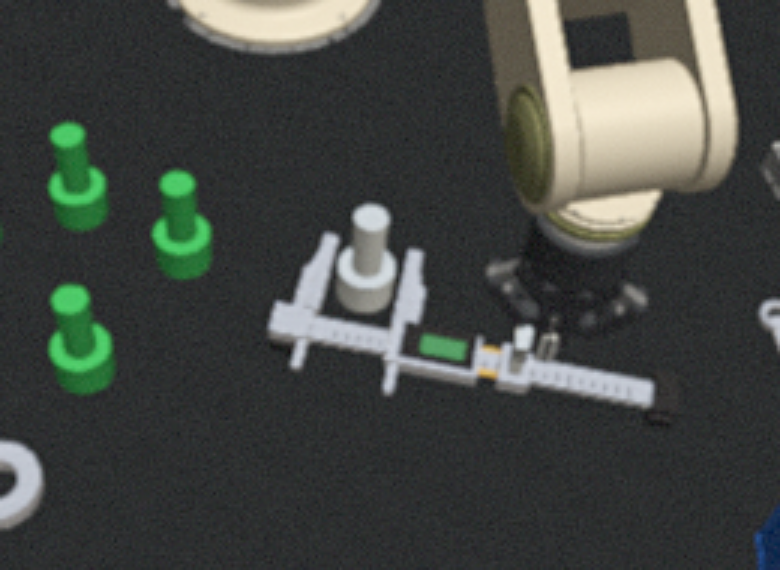

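>>> {"name": "send_rows", "arguments": {
  "grip": [0,0,0,0,0,0,0,0],
  "delta_pos": [
    [-0.7,-3,0],
    [-1.4,-6,0],
    [-2.1,-9,0],
    [-2.8,-12,0],
    [-3.5,-15,0],
    [-4.2,-18,0],
    [-4.7,-20,0],
    [-4.7,-20,0]
  ],
  "spin": [0,0,0,0,0,0,0,0]
}}

```text
clock: 12.9
tcp_pos: [0.5357, 0.2091, 0.0423]
tcp_rot: [[-0.973, 0.232, -0.0], [0.232, 0.973, 0.0], [0.0, 0.0, -1.0]]
wrist_force: [0.6, 2.0, -0.9]
finger_gap: -0.0002
gripper_force: 1.3
```

>>> {"name": "send_rows", "arguments": {
  "grip": [0,0,0,0],
  "delta_pos": [
    [-0.2,-1,0],
    [-0.5,-2,0],
    [-0.7,-3,0],
    [-0.7,-3,0]
  ],
  "spin": [0,0,0,0]
}}

```text
clock: 13.4
tcp_pos: [0.5351, 0.2063, 0.0423]
tcp_rot: [[-0.973, 0.232, 0.0], [0.232, 0.973, 0.0], [-0.0, 0.0, -1.0]]
wrist_force: [0.7, 4.7, -2.4]
finger_gap: 0.0
gripper_force: 2.3
```

```bash
cat > m.py <<'E'
from cal import *
f=[]
for i in range(3):
    p=get_image("wrist");o=observe();f.append(o["wrist_force"])
print(o["tcp_pos"].round(4) if hasattr(o["tcp_pos"],"round") else o["tcp_pos"],np.mean(f,0).round(2),o["clock"]);cal(p)
tops(p,.058,.068,[(.45,.65),(.15,.35)])
p=get_image("scene");tops(p,.092,.106,[(.35,.55),(0,.15)]);cal(p)
E
python3 m.py
```

```text
[0.5351 0.2063 0.0423] [ 1.11  4.42 -1.53] 13.55
0.015 fixed max [-0.0037  0.0391  0.0397] slide [0.0701 0.0702 0.0729]
0.025 fixed max [-0.006   0.0027  0.003 ] slide [0.0701 0.0703 0.0726]
0.035 fixed max [-0.0082  0.0025  0.0032] slide [0.0705 0.0716 0.1573]
beam x at y 0.02 [0.0481 0.058  0.0689]
beam x at y 0.04 [0.0478 0.0577 0.0687]
beam x at y 0.06 [0.0309 0.0432 0.0883]
beam x at y 0.08 [0.0308 0.0373 0.0406]
beam x at y 0.1 [0.0366 0.0375 0.0401]
1405 [0.5253 0.1976 0.0628] [529.7 201.8] 20.7 [157. 157. 154.]
88 [0.4432 0.0781 0.0977] [441.4  77.8] 16.0 [205. 212. 217.]
0.005 fixed max [-0.0197  0.0023  0.0028] slide [0.0705 0.0705 0.0705]
0.025 fixed max [-0.0186  0.0286  0.0303] slide [0.0707 0.0707 0.0707]
0.035 fixed max [-0.0192  0.0008  0.0011] slide [0.0704 0.0704 0.0704]
beam x at y 0.02 [0.0505 0.0631 0.0725]
beam x at y 0.04 [0.0502 0.0607 0.071 ]
beam x at y 0.06 [0.0309 0.0638 0.0859]
beam x at y 0.08 [0.0628 0.0795 0.0811]
beam x at y 0.1 [0.0756 0.0785 0.0809]
```

>>> {"name": "send_rows", "arguments": {
  "grip": [0,0,0,0,0,0,0,0],
  "delta_pos": [
    [-0.2,-1,0],
    [-0.5,-2,0],
    [-0.7,-3,0],
    [-0.9,-4,0],
    [-0.9,-4,0],
    [-0.9,-4,0],
    [-0.9,-4,0],
    [-0.9,-4,0]
  ],
  "spin": [0,0,0,0,0,0,0,0]
}}

```text
clock: 14.6
tcp_pos: [0.5342, 0.2026, 0.0423]
tcp_rot: [[-0.973, 0.232, 0.0], [0.232, 0.973, 0.001], [-0.0, 0.001, -1.0]]
wrist_force: [1.4, 7.6, -0.6]
finger_gap: -0.0004
gripper_force: 3.6
```

```bash
python3 m.py; python3 - <<'E'
from h import *
p=get_image("scene");cv2.imwrite("pics/s6.png",cv2.resize(p["image"][150:250,280:460,::-1],None,fx=4.4,fy=4.4,interpolation=3))
E
```

```text
[0.5343 0.2026 0.0423] [ 2.1   7.04 -2.14] 14.75
0.015 fixed max [-0.0072  0.039   0.0398] slide [0.0701 0.0702 0.0726]
0.025 fixed max [-0.0096  0.0026  0.003 ] slide [0.0701 0.0704 0.0723]
0.035 fixed max [-0.0121  0.0025  0.0031] slide [0.0703 0.0714 0.1575]
beam x at y 0.02 [0.048  0.0579 0.0689]
beam x at y 0.04 [0.0478 0.0577 0.0688]
beam x at y 0.06 [0.0309 0.0443 0.0882]
beam x at y 0.08 [0.0309 0.0373 0.0404]
beam x at y 0.1 [0.0366 0.0377 0.0401]
1404 [0.5245 0.1939 0.0628] [529.2 198. ] 20.8 [158.5 158.5 154. ]
90 [0.4437 0.0782 0.0981] [442.4  79.1] 14.8 [205.  213.  217.5]
0.005 fixed max [-0.0198  0.003   0.0079] slide [0.0706 0.0706 0.0706]
0.025 fixed max [-0.019   0.0276  0.0298] slide [0.0707 0.0707 0.0707]
0.035 fixed max [-0.0184  0.0008  0.0014] slide [0.0711 0.0734 0.1253]
beam x at y 0.02 [0.0503 0.0623 0.0718]
beam x at y 0.04 [0.0505 0.0614 0.0716]
beam x at y 0.06 [0.0324 0.0631 0.0855]
beam x at y 0.08 [0.0757 0.0795 0.0813]
beam x at y 0.1 [0.075  0.0788 0.0813]
```

View pics/s6.png

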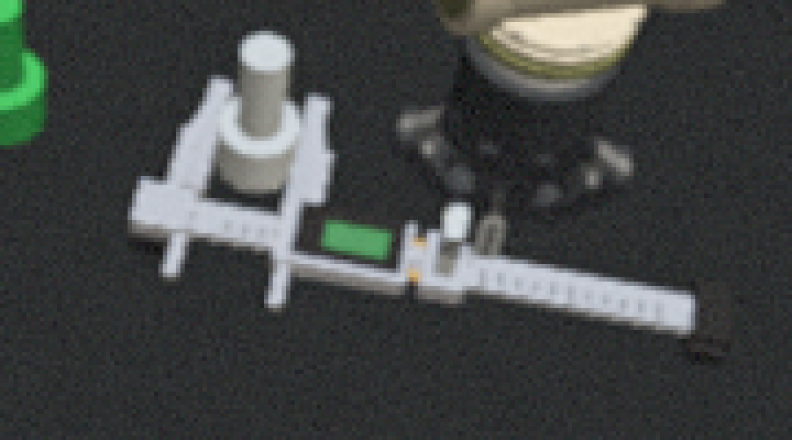

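>>> {"name": "send_rows", "arguments": {
  "grip": [0,0,0,0,0,0,0,0],
  "delta_pos": [
    [0,0,0],
    [0,0,0],
    [0,0,0],
    [0,0,0],
    [0.7,3,0],
    [1.4,6,0],
    [2.1,9,0],
    [2.8,12,0]
  ],
  "spin": [0,0,0,0,0,0,0,0]
}}

```text
clock: 15.85
tcp_pos: [0.537, 0.2139, 0.0423]
tcp_rot: [[-0.973, 0.232, -0.0], [0.232, 0.973, -0.001], [0.0, -0.001, -1.0]]
wrist_force: [-0.3, 0.6, -0.3]
finger_gap: 0.0002
gripper_force: 0.0
```

>>> {"name": "send_rows", "arguments": {
  "grip": [0,0,0,0,0,0,0,0],
  "delta_pos": [
    [1,5,0],
    [4,15,0],
    [6,25,0],
    [7,30,20],
    [7,30,60],
    [7,30,110],
    [7,30,140],
    [7,30,140]
  ],
  "spin": [0,0,0,0,0,0,0,0]
}}

```text
clock: 16.85
tcp_pos: [0.5448, 0.245, 0.1846]
tcp_rot: [[-0.973, 0.231, 0.005], [0.231, 0.973, 0.001], [-0.004, 0.002, -1.0]]
wrist_force: [0.2, 0.3, -0.7]
finger_gap: 0.0
gripper_force: 0.0
```

```bash
python3 m.py; python3 - <<'E'
from h import *
p=get_image("scene");tops(p,.092,.106,[(.25,.65),(-.3,0.15)])
cv2.imwrite("pics/s7.png",cv2.resize(p["image"][150:250,280:460,::-1],None,fx=4.4,fy=4.4,interpolation=3))
E
```

```text
[0.5435 0.2443 0.1809] [-0.47  0.12 -0.68] 17.0
0.015 fixed max [-0.0183  0.0372  0.0395] slide [0.0701 0.0702 0.0726]
0.025 fixed max [-0.0182  0.0022  0.0026] slide [0.0701 0.0702 0.0725]
0.035 fixed max [-0.0178  0.0025  0.0028] slide [0.0706 0.0715 0.1575]
beam x at y 0.02 [0.0483 0.0588 0.069 ]
beam x at y 0.04 [0.048  0.0577 0.0685]
beam x at y 0.06 [0.0307 0.0515 0.0881]
beam x at y 0.08 [0.0308 0.0377 0.0782]
beam x at y 0.1 [0.0367 0.0384 0.0781]
363 [0.5319 0.196  0.0627] [533.  195.7] 13.2 [248. 250. 252.]
89 [0.4436 0.0782 0.0982] [441.7  77.7] 14.7 [204. 212. 215.]
0.005 fixed max [-0.0195  0.0027  0.0029] slide [0.07   0.0701 0.0707]
0.015 fixed max [-0.0189  0.0375  0.0389] slide [0.0705 0.0705 0.0705]
0.025 fixed max [-0.0183  0.0332  0.0349] slide [0.071 0.071 0.071]
0.035 fixed max [-0.0195  0.0002  0.0009] slide [0.0701 0.0701 0.1242]
beam x at y 0.02 [0.0507 0.0629 0.072 ]
beam x at y 0.04 [0.0514 0.0613 0.0719]
beam x at y 0.06 [0.0312 0.0618 0.0875]
beam x at y 0.08 [0.0628 0.08   0.0817]
beam x at y 0.1 [0.076  0.0798 0.0817]
80 [ 0.3529 -0.1771  0.0975] [ 351.6 -177.3] 14.3 [ 71.5 196.   99. ]
85 [ 0.3889 -0.2726  0.0975] [ 388.1 -273.2] 15.5 [ 72. 197.  98.]
84 [ 0.409  -0.0777  0.0978] [408.7 -78.6] 15.6 [ 72.  197.5 100. ]
86 [0.4434 0.078  0.0982] [442.  78.] 14.3 [204.5 211.5 216.5]
103 [ 0.5342 -0.1547  0.0979] [ 533. -155.] 14.8 [ 75. 199. 102.]
```

View pics/s7.png

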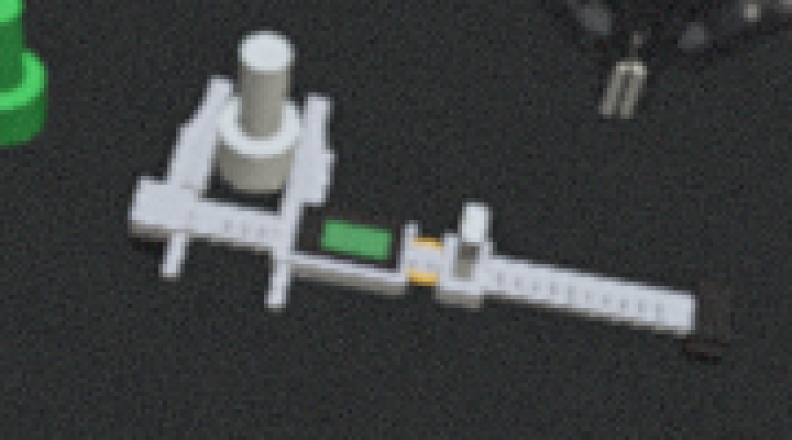

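```bash
python3 -c "
from station import sign_off
print(sign_off())"
```

```text
the job is handed in; nothing more can be done
None
```

I handed the job in with the hub upright, foot down, and both jaws shut on its foot; I squeezed at about 7 N (roughly 10 of the spring's 14 mm, from the wrist force), held it about a second, then let go and drew the arm clear at 17 s. The green look-alikes were measured unmoved; I did not re-measure the sleeve, bearing, screwdriver or wrench, but the arm never worked near them.

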